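# Weigh the deep specimen carrier on the spring scale

## Robot

A 6-joint arm with a two-finger parallel gripper is mounted at the origin on the work surface. World frame = base frame: x ahead of the robot, y to its left, z up, the work surface at z = 0. Lengths are in m, angles in rad, forces in N, time in s.
With the tool pointing down it reaches from about 0.35 to 0.775 m from the base axis. Payload 5.5 kg.
Tool frame: the origin (TCP) lies at the very end of the fingers, on their centre line; the grasp point (between the pads) lies 19 mm behind it (env.grip_depth is the distance from the TCP to the grasp point, in m); z points along the fingers, y is the direction in which the jaws open and shut (so a half turn about z gives the same grasp; the last joint's range is limited). The gripper opens to 85 mm and grips with 20 to 120 N. Pads are 22 mm wide; open, the fingers measure 114 mm over their backs; the gripper's body (76 mm by 85 mm) begins 54 mm behind the grasp point. The pads swing forward as they close: fully open they stand 13 mm farther back than shut.
Start: joints at [1.2, 0.313, 0.046, 1.304, 0, 1.431], TCP at [0.132, 0.56, 0.231] pointing down, gripper open.
Joint ranges: [-2.76, 2.76], [-0.86, 1.69], [-1.03, 1.26], [-2.2, 2.34], [-1.47, 1.5], [-3.14, 3.14]. Speed limits (rad/s): [2.57, 2.57, 3.14, 3.14, 3.14, 3.14].

## Interface

Orientations are given as a unit quaternion [w, x, y, z].
In Python, from workcell import env gives the robot as it stands.
- The arm moves only by the tool step_arm, never from a script. Its argument "series" is a list of rows, each a list of 3 entries, a list of its own where there are three numbers: the shift along the world's x, y, z in cm, then the turn about the world's z in rad, then the closure in counts, from 0 (fully open) to 255 (shut). A call has 1 to 5 rows; each row is the pose to reach, as a shift and turn from the pose measured when the call began; what a row does not reach only later rows make up. A row lasts 1/8 s, in which the tool goes at most 62.5 mm and 10.7 degrees, less where a joint would pass 70% of its speed; a pose out of reach is approached as far as the arm can. A call with a gripper value outside its range is refused whole. The fingers move at their own pace and stop on an object; "newtons" is the grip in N (left out, the last holds). Time passes only in rows, so rows that repeat a pose let the fingers close. It gives the time, the measured TCP pose, the force and the opening at its end, in the units of the state.
- env.get_state(): the state, without advancing time (a new reading comes with each control period).
- env.read_camera(name): name is "side" or "top"; returns a dict with "frame" (420x560x3 uint8, red, green, blue), "vertical_fov" (degrees; the focal length in pixels is half the picture's height over the tangent of half this angle, whatever the lens; pixels are square), "cx", "cy" (the principal point, pixels), "camera_from_world" (4x4, takes a point from world to camera coordinates). Camera axes: x right, y down, z forward; pixel columns grow to the right and rows downward; lengths in m; the calibration is good to about 2 mm. A picture is of the moment at which its call begins. There is no depth.
- env.hand_in(): hands the job in, once; it reports no verdict.
The state is a dict: "clock": time; "joint_pos": joint angles; "qvel": joint speeds; "tau": joint torques, N m; "tcp_pos": TCP position; "orientation": TCP orientation; "wrist_force": force on the tool from outside, world axes, zero at the start; "ft_torque": the same for the moment, N m; "finger_gap": finger opening in m.
Only numpy, scipy, OpenCV 4.12 (cv2) and the standard library are available. Lean on these libraries where they do the work, as an engineer would, in place of code of your own. Each camera call takes 0.05 s, during which the arm holds its last target.

## Task

Weigh the deeper of the two specimen carriers before it goes on the microscope: hang it by its bail on the hook of the spring scale and let it down slowly, so that the pointer sinks without a jolt and never hits the bottom of its travel, then let go so that the carrier hangs free and still. Leave the shallow carrier and the microscope objective standing near the carriers where they are.

Things in the scene. Friction and masses are not known exactly. Their poses are not given: they have to be found in the camera images.
- deep_carrier: The carrier to weigh: open aluminium box 100 (x) x 84 (y) x 60 mm high, metal specimen mounts fixed inside below the rim, a steel bail above it and a black grip post on the bail. Origin: centre of the underside; z up. Loose, mass 0.28 to 0.56 kg, differing from start to start.
- bail (a point): Point on the deep carrier, 127 mm above its origin, same axes: where the hook rod's centre line lies when the bail hangs on it. The bail is a strap 24 mm wide (y), 4 mm thick, in the x-z plane: upright at x = +-47 mm to 95 mm height, then sloping in to an apex at 135 mm. Below it an opening 90 mm wide, 70 mm high in the middle, runs through along y.
- post (a point): Point on the deep carrier, 166 mm above its origin, same axes: middle of the black square grip post, 18 x 18 mm, which stands on the bail's apex from 138 to 184 mm above the underside.
- scale: Spring scale, fixed to the table: white column 46 x 36 mm, 278 mm high, on a base plate 140 (x) x 240 (y) x 10 mm reaching from y = -180 to +60 mm. Origin: middle of the column's foot, on the table. A grey sleeve 60 x 50 x 40 mm slides on the column and carries the hook, a steel rod 8 mm thick, level along the scale's own -y; tick plate and pointer on the +y side.
- saddle (a point): Point on the hook rod's centre line where the load belongs, 120 mm from the column's axis along the scale's -y, 225 mm above the table while empty; it sinks with the hook. Axes as the scale's. The rod runs straight from the sleeve to 35 mm beyond this point, then turns up into a tip ending 165 mm from the column's axis, its top 22 mm above the rod's centre line.
- hook (a joint): How far the sprung hook and pointer have sunk, m: 0 when empty, 0.07 at the bottom stop. Spring 130 N/m with light damping; it starts to move at 0.2 N, so the carrier sinks it by about 20 to 41 mm.
- shallow_carrier: The other carrier, to be left alone: same plan (100 x 84 mm), bail and post but box only 26 mm high, apex at 85 mm, post top at 134 mm. Origin: centre of the underside. Loose. It may stand in either carrier's place.
- objective: Bystander: steel microscope objective standing on the table, 32 mm across, 55 mm high. Origin: centre of the underside. Loose.
Not all that is in view belongs to the job. What is shaped like the deep_carrier but purple is not meant.

How it is judged:
At the end, for the whole second after the job is handed in: Deep carrier hangs by its bail apex on the straight rod (bail point within 12 mm sideways, 10 mm in height, 30 mm outward to 50 mm inward of the saddle), within 0.2 rad of upright, still; hook bears over 1.5 N, sunk 12 to 60 mm, at rest; shallow carrier and objective within 40 mm of their start (x of bail in the frame of saddle between -0.012 and 0.012 m and y of bail in the frame of saddle between -0.03 and 0.05 m and z of bail in the frame of saddle between -0.01 and 0.01 m and contact force between deep_carrier and scale above 1.5 N and value of joint hook between 0.012 and 0.06 m and velocity of joint hook between -0.02 and 0.02 m/s and angle between deep_carrier's own z axis and vertical below 0.2 rad and linear speed of deep_carrier below 0.04 m/s and angular speed of deep_carrier below 0.4 rad/s and distance of each of shallow_carrier, objective from where it was at the start of the episode below 0.04 m); the robot touches nothing.
It fails at once if the load is dropped on the spring: the pointer sinks faster than 0.2 m/s (velocity of joint hook above 0.2 m/s).
It fails at once if the pointer is driven to the bottom of its travel (beyond 66 mm) (value of joint hook above 0.066 m).
It also fails if it takes over 53 s, if anything falls off the work surface, if the arm or the gripper's body presses on something with over 40 N, if the wrist force passes 120 N, or if a joint passes its speed limit or range.

## Working session

There is one attempt and no reset: what is moved stays moved. The work goes in short steps, Python scripts to look and compute and a tool call to move; the robot and the scene stay as the last step left them, time stands still between calls to the robot, and variables do not carry over. Pictures are saved under pics/ and viewed, and the job is handed in when it is done.

Besides the shell and the picture viewer there is one more tool, called after "Emit:" as name(argument=value, ...), one argument or row to a line, values as JSON. step_arm: Moves the arm, as the interface text tells. Its arguments: {"type":"object","properties":{"series":{"type":"array"},"newtons":{"type":"number"}},"required":["series"]}

```bash
mkdir -p pics; ls; cat > h.py <<'E'
import numpy as np,cv2
from workcell import env
def grab(n,tag):
    c=env.read_camera(n); cv2.imwrite(f'pics/{tag}.png',c['frame'][:,:,::-1]); 
    np.savez(f'pics/{tag}.npz',**{k:np.array(v) for k,v in c.items()}); return c
def load(tag): return dict(np.load(f'pics/{tag}.npz'))
def K(c):
    f=210/np.tan(np.radians(float(c['vertical_fov']))/2); return f,float(c['cx']),float(c['cy'])
def ray(c,u,v):
    f,cx,cy=K(c);T=c['camera_from_world'];R=T[:3,:3]
    return -R.T@T[:3,3], R.T@np.array([(u-cx)/f,(v-cy)/f,1])
def onz(c,u,v,z):
    o,d=ray(c,u,v); return o+d*(z-o[2])/d[2]
def proj(c,p):
    f,cx,cy=K(c);q=c['camera_from_world']@np.append(p,1); return np.array([cx+f*q[0]/q[2],cy+f*q[1]/q[2]])
def tri(c1,p1,c2,p2):
    o,d=ray(c1,*p1);o2,d2=ray(c2,*p2)
    s=np.linalg.lstsq(np.c_[d,-d2],o2-o,rcond=None)[0]
    a,b=o+d*s[0],o2+d2*s[1]; return (a+b)/2,np.linalg.norm(a-b)
E
python3 - <<'E'
from h import *
for n in('side','top'):
    c=grab(n,n+'0');print(n,K(c),ray(c,280,210),c['frame'].shape)
    print(c['camera_from_world'])
s=env.get_state();print(s)
E
```

```text
pics
side (np.float64(521.3449144396135), 283.58900409467, 210.70030811265485) (array([ 0.26457781, -0.8389138 ,  0.93365581]), array([ 0.23103137,  0.72200594, -0.65221249])) (420, 560, 3)
[[ 0.94501051 -0.32663429 -0.01628411 -0.50884307]
 [-0.22511085 -0.61355124 -0.75688835  0.25151594]
 [ 0.23723455  0.71893318 -0.6533413   1.15035186]
 [ 0.          0.          0.          1.        ]]
top (np.float64(390.0239596062847), 281.9288518988414, 208.15994273366414) (array([ 0.44511697, -0.0084121 ,  1.0537293 ]), array([ 0.12285782,  0.03973819, -0.99165193])) (420, 560, 3)
[[-0.02291708 -0.99901927 -0.03788556  0.04171805]
 [-0.99158373  0.02754386 -0.12650314  0.57490251]
 [ 0.12742258  0.03466762 -0.99124247  0.98807491]
 [ 0.          0.          0.          1.        ]]
{'clock': 0.1, 'joint_pos': array([ 1.20040505e+00,  3.13917516e-01,  4.50885436e-02,  1.30358446e+00,
       -1.54132114e-05,  1.43121208e+00]), 'qvel': array([-0.00038854, -0.00084688,  0.00146163, -0.00032448, -0.00067285,
        0.00046742]), 'tau': array([ 3.62004837e-03, -4.81723881e+01,  2.99244314e+01,  1.27207351e-02,
       -6.32123397e-05,  2.76363508e-06]), 'tcp_pos': array([0.13137915, 0.55932657, 0.23050081]), 'orientation': array([-1.96486649e-04,  1.15147485e-01,  9.93348077e-01, -7.84352892e-04]), 'wrist_force': array([-0.26757114, -0.38538559,  0.15607004]), 'ft_torque': array([ 0.06029379,  0.02445058, -0.00505082]), 'finger_gap': 0.08549351121021553}
```

View pics/side0.png

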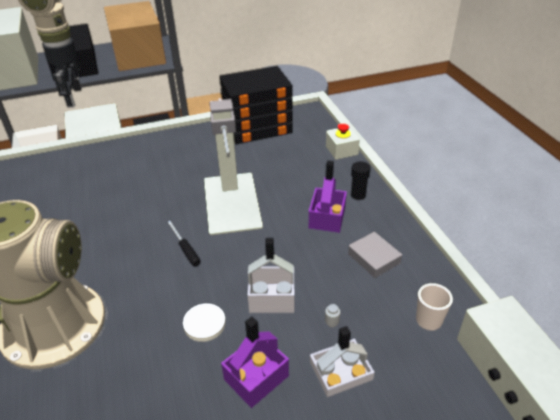

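View pics/top0.png

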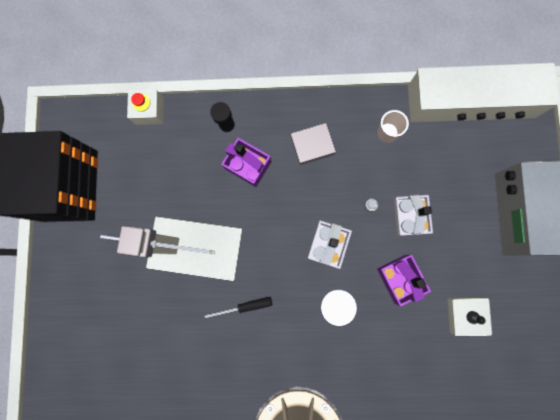

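```bash
python3 - <<'E'
import cv2,numpy as np
s=cv2.imread('pics/side0.png');t=cv2.imread('pics/top0.png')
f=lambda im,x,y,w,h,k:cv2.resize(im[y:y+h,x:x+w],None,fx=k,fy=k,interpolation=cv2.INTER_CUBIC)
cv2.imwrite('pics/s1.png',f(s,220,230,175,170,4)[:600])
cv2.imwrite('pics/t1.png',f(t,300,185,145,75,5))
cv2.imwrite('pics/s2.png',f(s,190,85,90,150,4))
cv2.imwrite('pics/t2.png',f(t,90,205,160,85,5))
E
```

```text
(no output)
```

View pics/s1.png

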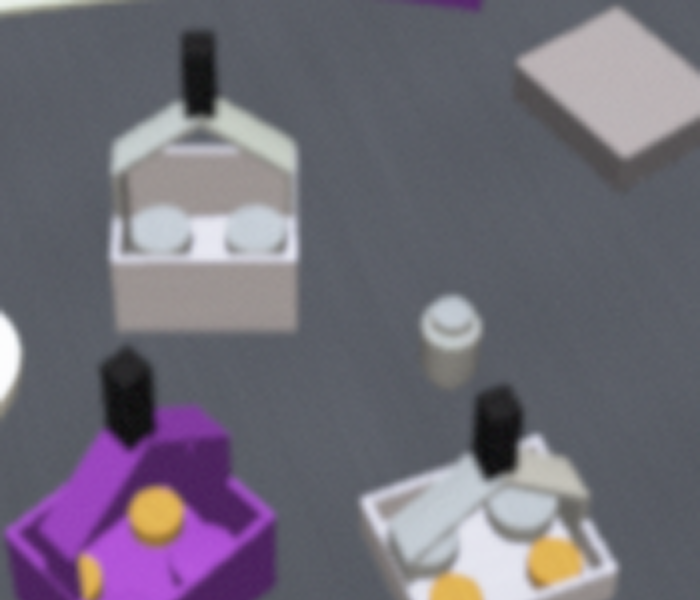

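View pics/t1.png

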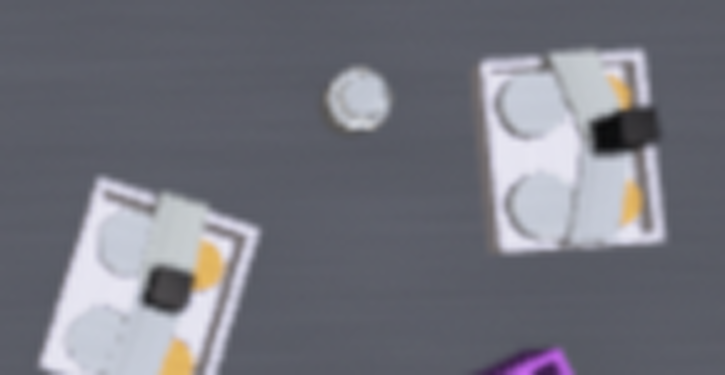

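View pics/s2.png

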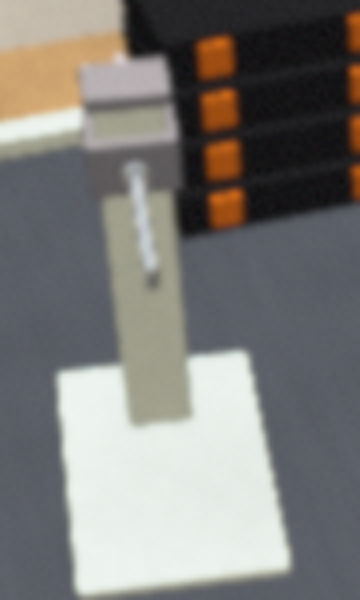

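View pics/t2.png

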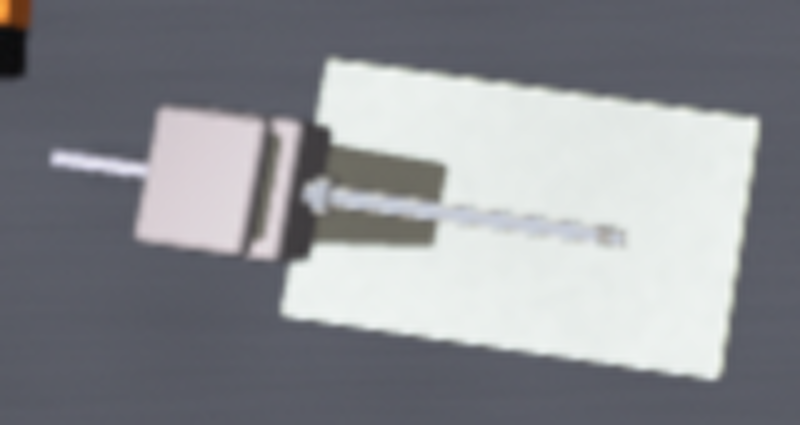

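```bash
python3 - <<'E'
from h import *
S=load('side0');T=load('top0')
# post tops: crop->px
print('dA',tri(S,(220+198/4,230+34/4),T,(300+168/5,185+283/5)))
for z in (.184,.134): 
  p=onz(T,300+168/5,185+285/5,z);print(z,p,proj(S,p))
print('B',tri(S,(220+497/4,230+390/4),T,(300+645/5,185+128/5)))
for z in (.184,.134): 
  p=onz(T,300+645/5,185+128/5,z);print(z,p,proj(S,p))
# rim corners from top, both z hypotheses
A=[(100,178),(260,230)]
for z in (.06,.026):
  P=[onz(T,300+u/5,185+v/5,z)[:2] for u,v in A]; print(z,np.linalg.norm(P[0]-P[1]))
  B=[(480,62),(642,50),(664,242),(497,252)]
  P=[onz(T,300+u/5,185+v/5,z)[:2] for u,v in B]; print(z,[np.linalg.norm(P[i]-P[(i+1)%4]) for i in range(4)],np.mean(P,0))
# box A side view rim/bottom
for q in [(112,258),(297,258)]: print(onz(S,220+q[0]/4,230+q[1]/4,.06))
for q in [(116,330),(297,330)]: print(onz(S,220+q[0]/4,230+q[1]/4,.0))
E
python3 - <<'E'
import cv2
t=cv2.imread('pics/top0.png')
im=cv2.resize(t[210:280,295:365],None,fx=8,fy=8,interpolation=cv2.INTER_CUBIC);cv2.imwrite('pics/t3.png',im)
E
```

```text
dA (array([ 0.47928851, -0.09049748,  0.18720867]), np.float64(0.0006102082801762921))
0.184 [ 0.47823372 -0.09069708  0.184     ] [268.95079638 239.82339795]
0.134 [ 0.48013758 -0.09542758  0.134     ] [271.29988518 258.01144472]
B (array([ 0.5479368 , -0.31801431,  0.14327616]), np.float64(0.001985028364405641))
0.184 [ 0.54241396 -0.30388138  0.184     ] [339.03394446 308.60613028]
0.134 [ 0.54800748 -0.32086766  0.134     ] [344.09060252 331.8612262 ]
0.06 0.08484844626235433
0.06 [np.float64(0.08202013898478581), np.float64(0.09792568793811553), np.float64(0.08335987639794565), np.float64(0.09699089087637448)] [ 0.54564662 -0.30803211]
0.026 0.08775149759531235
0.026 [np.float64(0.08482642105945042), np.float64(0.1012761711988292), np.float64(0.08621199698414955), np.float64(0.10030939047709587)] [ 0.5490862  -0.31828348]
[ 0.41872066 -0.1134622   0.06      ]
[ 0.51289922 -0.1474651   0.06      ]
[ 0.41696494 -0.1144458   0.        ]
[ 0.51224633 -0.14874942  0.        ]
```

View pics/t3.png

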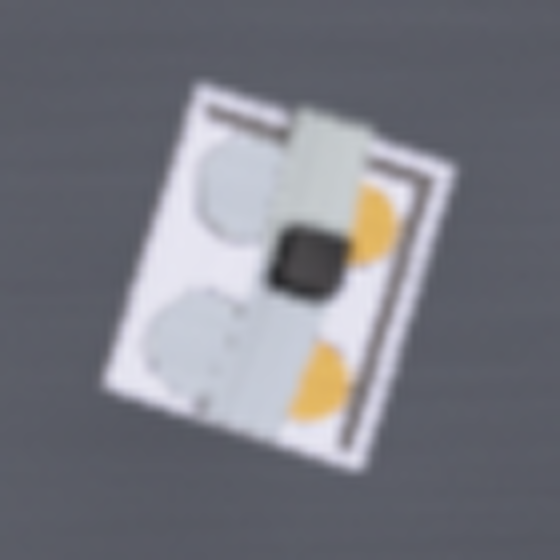

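```bash
python3 - <<'E'
from h import *
S=load('side0');T=load('top0')
C=[(200,83),(457,168),(363,468),(103,385)]
P=np.array([onz(T,295+u/8,210+v/8,.06)[:2] for u,v in C]);print(P,P.mean(0))
print([np.linalg.norm(P[i]-P[(i+1)%4]) for i in range(4)])
d1=P[0]-P[3]+P[1]-P[2];d2=P[1]-P[0]+P[2]-P[3]
print('x axis',np.degrees(np.arctan2(*d1[::-1])),'y',np.degrees(np.arctan2(*d2[::-1])))
# plate
C=[(328,58),(760,118),(720,380),(281,315)]
P=np.array([onz(T,90+u/5,205+v/5,.01)[:2] for u,v in C]);print(P)
print([np.linalg.norm(P[i]-P[(i+1)%4]) for i in range(4)])
a=P[0]+P[3]-P[1]-P[2];b=P[0]+P[1]-P[2]-P[3]
print('plate y-axis',np.degrees(np.arctan2(*a[::-1])),'x-axis',np.degrees(np.arctan2(*b[::-1])))
yv=a/np.linalg.norm(a);c=P.mean(0);O=c+yv*.06;print('O',O,'saddle',O-yv*.12)
# plate from side
C=[(60,372),(248,352),(291,568),(78,594)]
Q=np.array([onz(S,190+u/4,85+v/4,.01)[:2] for u,v in C]);print(Q);a=Q[0]+Q[1]-Q[2]-Q[3];
print(np.degrees(np.arctan2(*a[::-1])),np.linalg.norm(a)/2,Q.mean(0),'O',Q.mean(0)+.06*a/np.linalg.norm(a))
# rod from top at z .225
r=[onz(T,90+u/5,205+v/5,.225) for u,v in [(325,193),(440,209),(600,235)]];print(r)
tip=tri(S,(190+152/4,85+275/4),T,(90+610/5,205+236/5));print('tip',tip)
s=O-yv*.12
for nm,p in(('saddle',np.append(s,.225)),('tip',np.append(O-yv*.16,.247))):print(nm,proj(S,p)-[190,85],proj(T,p)-[90,205])
E
```

```text
[[ 0.53875993 -0.07007743]
 [ 0.50958554 -0.15025829]
 [ 0.41635758 -0.11670841]
 [ 0.44400373 -0.03622071]] [ 0.47717669 -0.09331621]
[np.float64(0.08532359096161746), np.float64(0.09908100606489981), np.float64(0.08510334376273385), np.float64(0.10062313044493629)]
x axis -19.726610095651665 y -109.47616976676377
[[0.56566807 0.37310461]
 [0.52681254 0.13689831]
 [0.38834661 0.15956002]
 [0.42760311 0.39606969]]
[np.float64(0.23938080419149116), np.float64(0.1403081092170589), np.float64(0.2397454839741978), np.float64(0.1399618827111036)]
plate y-axis 80.61717719626563 x-axis -9.369220777552208
O [0.48688939 0.32560542] saddle [0.46732577 0.20721089]
[[0.43127427 0.39584945]
 [0.56789833 0.37139762]
 [0.52735806 0.13452298]
 [0.39026501 0.15817754]]
80.24911897822027 0.24075129853395824 [0.47919892 0.2649869 ] O [0.4893608 0.3241201]
[array([0.48258611, 0.29473594, 0.225     ]), array([0.47455057, 0.24479281, 0.225     ]), array([0.46187582, 0.17585046, 0.225     ])]
tip (array([0.46177202, 0.16926787, 0.23494502]), np.float64(0.0012588240410437107))
saddle [36.40166461 63.33036382] [105.40487289  44.77713208]
tip [37.04799601 64.92628971] [121.5396782   47.26753837]
```

Emit:
step_arm(
  series=[
    [[2.3,-4.3,0.5],0.1,0],
    [[4.6,-8.6,1],0.2,0],
    [[6.9,-12.9,1.5],0.3,0],
    [[9.2,-17.2,2],0.4,0],
    [[11.5,-21.6,2],0.49,0],
  ],
  newtons=60,
)

```text
clock: 0.72
tcp_pos: [0.2469, 0.342, 0.2506]
orientation: [0.0, -0.131, 0.991, -0.001]
wrist_force: [0.5, 0.8, 0.4]
finger_gap: 0.0852
```

Emit:
step_arm(
  series=[
    [[2.3,-4.3,0],0.1,0],
    [[4.6,-8.6,0],0.2,0],
    [[6.9,-12.9,0],0.3,0],
    [[9.2,-17.2,0],0.4,0],
    [[11.5,-21.6,0],0.49,0],
  ],
)

```text
clock: 1.35
tcp_pos: [0.3622, 0.1245, 0.2505]
orientation: [0.0, -0.369, 0.929, -0.001]
wrist_force: [0.9, 0.4, 0.4]
finger_gap: 0.0853
```

```bash
cat >> h.py <<'E'
def tool():
    from scipy.spatial.transform import Rotation as Ro
    s=env.get_state();w,x,y,z=s['orientation'];R=Ro.from_quat([x,y,z,w]).as_matrix()
    yaw=np.arctan2(R[1,1],R[0,1]);print('t',s['clock'],'tcp',s['tcp_pos'].round(4),'jawyaw',np.degrees(yaw).round(2),'z',R[:,2].round(3),'q',s['joint_pos'].round(2),'F',s['wrist_force'].round(2),'gap',round(float(s['finger_gap']),4))
    return s['tcp_pos'],yaw
E
python3 -c "
from h import *
p,y=tool();print((np.array([.4778,-.092,.147])-p)*100,np.radians(160.4)-y)"
```

```text
t 1.35 tcp [0.3622 0.1245 0.2505] jawyaw 133.31 z [ 0.001 -0.001 -1.   ] q [ 0.12 -0.07 -0.35  1.29 -0.   -0.63] F [0.9  0.38 0.44] gap 0.0853
[ 11.55993461 -21.65167962 -10.34689659] 0.47280087133557647
```

Emit:
step_arm(
  series=[
    [[2.3,-4.3,0],0.1,0],
    [[4.6,-8.6,0],0.2,0],
    [[6.9,-12.9,0],0.3,0],
    [[9.2,-17.2,-0.5],0.4,0],
    [[11.6,-21.6,-1],0.473,0],
  ],
)

```text
clock: 1.98
tcp_pos: [0.4785, -0.093, 0.2401]
orientation: [0.001, -0.577, 0.816, -0.0]
wrist_force: [0.2, 0.5, 0.1]
finger_gap: 0.0853
```

```bash
python3 -c "
from h import *
p,y=tool();print((np.array([.4778,-.092,.147])-p)*100,np.radians(160.4)-y)
S=grab('side','side1');T=grab('top','top1')
a=cv2.imread('pics/side1.png')[160:330,200:350];b=cv2.imread('pics/top1.png')[180:300,280:400]
a=cv2.resize(a,None,fx=2.6,fy=2.6,interpolation=2);b=cv2.resize(b,None,fx=3.3,fy=3.3,interpolation=2)
h=min(len(a),len(b));cv2.imwrite('pics/c1.png',np.hstack([a[:h],b[:h]]))
"
```

```text
t 1.975 tcp [ 0.4785 -0.093   0.2401] jawyaw 160.54 z [ 0.001  0.    -1.   ] q [-0.36  0.14 -0.15  1.27  0.   -1.59] F [0.24 0.51 0.12] gap 0.0853
[-0.07220333  0.09883461 -9.30931436] -0.0024770852318640735
```

View pics/c1.png

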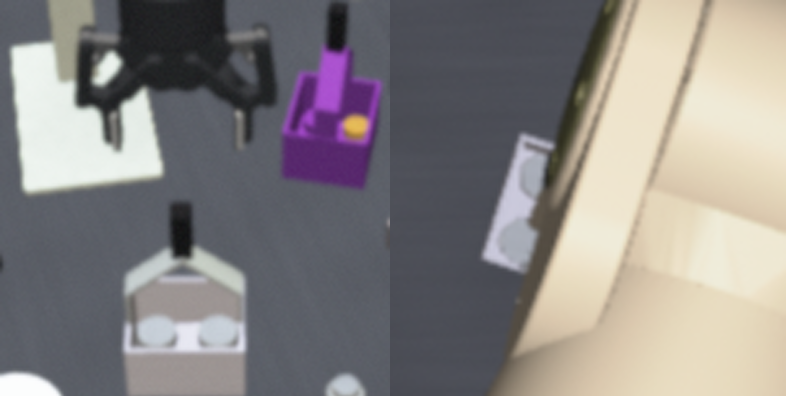

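The picture shows the open fingers straddling the black post (crop 181,228; fingers at 115 and 242), so the tool is centred. I lower it now.

Emit:
step_arm(
  series=[
    [[0,0.1,-2.5],0,0],
    [[0,0.1,-5],0,0],
    [[0,0.1,-7.5],0,0],
    [[0,0.1,-9],0,0],
    [[0,0.1,-9.1],0,0],
  ],
)

```text
clock: 2.7
tcp_pos: [0.4789, -0.0936, 0.1471]
orientation: [-0.001, -0.575, 0.818, 0.0]
wrist_force: [0.0, 0.1, -0.1]
finger_gap: 0.0854
```

Emit:
step_arm(
  series=[
    [[0,0,0],0,120],
    [[0,0,0],0,180],
    [[0,0,0],0,255],
    [[0,0,0],0,255],
    [[0,0,0],0,255],
  ],
)

```text
clock: 3.32
tcp_pos: [0.4787, -0.0935, 0.1474]
orientation: [-0.001, -0.575, 0.818, 0.0]
wrist_force: [-1.4, 1.0, 4.7]
finger_gap: 0.0171
```

```bash
python3 -c "
from h import *
tool()"
```

```text
t 3.325 tcp [ 0.4787 -0.0935  0.1474] jawyaw 160.22 z [-0.001  0.    -1.   ] q [-0.36  0.19 -0.33  1.05 -0.   -1.58] F [-1.45  1.03  4.71] gap 0.0171
```

Emit:
step_arm(
  series=[
    [[0,0,0.5],0,255],
    [[0,0,2],0,255],
    [[0,0,4],0,255],
    [[0,0,6.5],0,255],
    [[0,0,9],0,255],
  ],
)

```text
clock: 3.95
tcp_pos: [0.4786, -0.0935, 0.2387]
orientation: [-0.001, -0.575, 0.818, 0.0]
wrist_force: [-0.1, -0.5, -5.3]
finger_gap: 0.0174
```

Emit:
step_arm(
  series=[
    [[0,0,2.5],0,255],
    [[0,0,4],0,255],
    [[0,0,4.6],0,255],
    [[0,0,4.6],0,255],
    [[0,0,4.6],0,255],
  ],
)

```text
clock: 4.58
tcp_pos: [0.4781, -0.0933, 0.2837]
orientation: [-0.001, -0.575, 0.818, 0.001]
wrist_force: [0.9, -0.4, -4.8]
finger_gap: 0.0172
```

```bash
python3 -c "
from h import *
tool()
S=grab('side','side2')
a=cv2.imread('pics/side2.png')[130:330,180:400]
cv2.imwrite('pics/c2.png',cv2.resize(a,None,fx=3,fy=3,interpolation=2))
"
```

```text
t 4.575 tcp [ 0.4781 -0.0933  0.2837] jawyaw 160.21 z [-0.003  0.001 -1.   ] q [-0.36  0.13 -0.06  1.38 -0.   -1.58] F [ 0.88 -0.38 -4.79] gap 0.0172
```

View pics/c2.png

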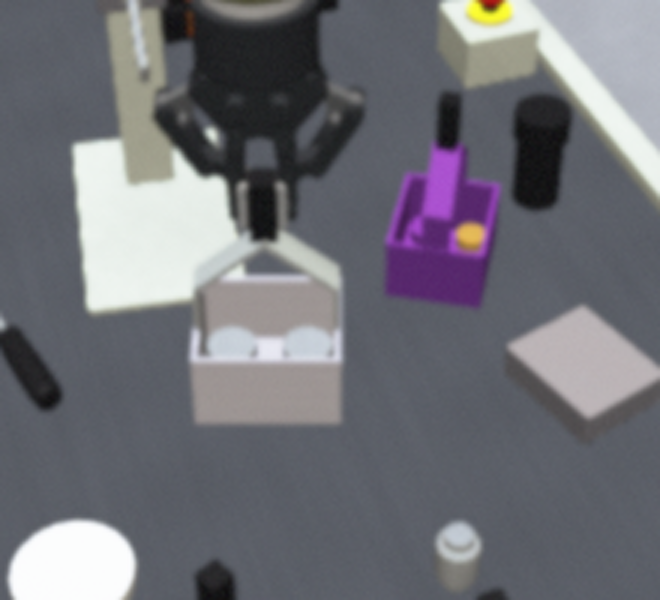

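Lifted upright and square in the grip (post at crop 262,205). Weight is about 4.8 N, so it should sink about 36 mm. Next I go in front of the hook tip, aligned with the rod.

Emit:
step_arm(
  series=[
    [[-0.3,2,0],0.02,255],
    [[-0.9,6,0],0.07,255],
    [[-1.5,11,0],0.12,255],
    [[-2.1,16,0],0.16,255],
    [[-2.5,18.5,0],0.18,255],
  ],
)

```text
clock: 5.25
tcp_pos: [0.4517, 0.0945, 0.2833]
orientation: [-0.001, -0.648, 0.762, 0.002]
wrist_force: [0.8, 0.2, -5.0]
finger_gap: 0.0171
```

Emit:
step_arm(
  series=[
    [[0,0.8,0],0,255],
    [[0,1,0],0,255],
    [[0,1,0],0,255],
    [[0,1,0],0,255],
  ],
)

```text
clock: 5.75
tcp_pos: [0.4519, 0.1037, 0.2832]
orientation: [-0.001, -0.647, 0.762, 0.002]
wrist_force: [-0.2, -0.4, -5.4]
finger_gap: 0.0174
```

```bash
python3 -c "
from h import *
p,y=tool()
print((np.array([.468,.2065,.2837])-p)*100,np.radians(170.5)-y)
S=grab('side','side3')
a=cv2.imread('pics/side3.png')[70:270,150:350]
cv2.imwrite('pics/c3.png',cv2.resize(a,None,fx=3,fy=3,interpolation=2))
"
```

```text
t 5.75 tcp [0.4519 0.1037 0.2832] jawyaw 170.66 z [-0.005  0.001 -1.   ] q [ 0.05  0.09 -0.11  1.38  0.   -1.36] F [-0.18 -0.39 -5.42] gap 0.0174
[ 1.6069176  10.28448295  0.04713166] -0.002812061780868458
```

View pics/c3.png

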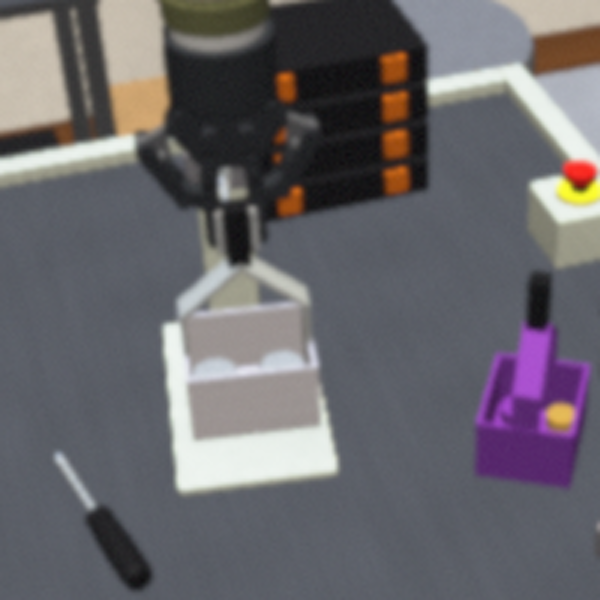

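Emit:
step_arm(
  series=[
    [[0.2,1,0.2],0,255],
    [[0.5,3,0.2],0,255],
    [[0.8,5,0.2],0,255],
    [[1.0,6.5,0.2],0,255],
    [[1.1,7,0.2],0,255],
  ],
)

```text
clock: 6.42
tcp_pos: [0.463, 0.1746, 0.2852]
orientation: [-0.002, -0.648, 0.762, 0.002]
wrist_force: [-0.1, 0.4, -4.4]
finger_gap: 0.0172
```

Emit:
step_arm(
  series=[
    [[0.2,1,0],0,255],
    [[0.4,2.2,0],0,255],
    [[0.5,3.2,0],0,255],
    [[0.5,3.4,0],0,255],
    [[0.5,3.4,0],0,255],
  ],
)

```text
clock: 7.05
tcp_pos: [0.4679, 0.2086, 0.2851]
orientation: [-0.002, -0.648, 0.762, 0.002]
wrist_force: [-0.9, 0.3, -4.7]
finger_gap: 0.0173
```

```bash
python3 -c "
from h import *
p,y=tool()
print((np.array([.468,.2065,.2454])-p)*100,np.radians(170.5)-y)
S=grab('side','side4');T=grab('top','top4')
a=cv2.imread('pics/side4.png')[70:230,150:310]
b=cv2.imread('pics/top4.png')[160:320,80:240]
cv2.imwrite('pics/c4.png',cv2.resize(np.hstack([a,b]),None,fx=2.5,fy=2.5,interpolation=2))
"
```

```text
t 7.05 tcp [0.4679 0.2086 0.2851] jawyaw 170.74 z [-0.005  0.    -1.   ] q [ 0.26  0.18  0.01  1.4   0.   -1.15] F [-0.87  0.29 -4.74] gap 0.0173
[ 0.00573849 -0.20758094 -3.9721047 ] -0.004241894207896557
```

View pics/c4.png

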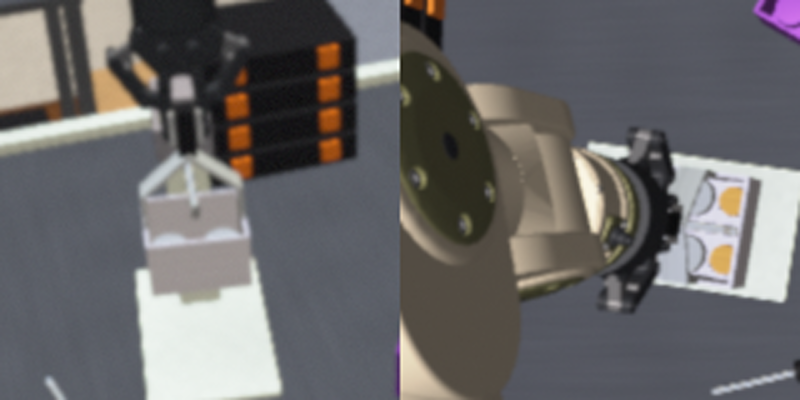

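The rod runs through the bail opening: its tip shows at crop (195,212), below the apex at (190,155). I lower it slowly.

Emit:
step_arm(
  series=[
    [[0,0,-0.6],0,255],
    [[0,0,-1.3],0,255],
    [[0,0,-2],0,255],
    [[0,0,-2.6],0,255],
    [[0,0,-3],0,255],
  ],
)

```text
clock: 7.78
tcp_pos: [0.4678, 0.2083, 0.2546]
orientation: [-0.002, -0.648, 0.762, 0.002]
wrist_force: [-0.1, 0.6, -5.2]
finger_gap: 0.0172
```

Emit:
step_arm(
  series=[
    [[0,0,-0.4],0,255],
    [[0,0,-0.8],0,255],
    [[0,0,-1.2],0,255],
    [[0,0,-1.6],0,255],
    [[0,0,-2],0,255],
  ],
)

```text
clock: 8.4
tcp_pos: [0.468, 0.2083, 0.2346]
orientation: [-0.002, -0.648, 0.762, 0.002]
wrist_force: [1.4, 0.1, -3.9]
finger_gap: 0.0175
```

Emit:
step_arm(
  series=[
    [[0,0,-0.3],0,255],
    [[0,0,-0.6],0,255],
    [[0,0,-0.8],0,255],
    [[0,0,-1.0],0,255],
    [[0,0,-1.0],0,255],
  ],
)

```text
clock: 9.02
tcp_pos: [0.4681, 0.2083, 0.2246]
orientation: [-0.002, -0.648, 0.762, 0.002]
wrist_force: [-1.2, 0.5, -2.9]
finger_gap: 0.0172
```

```bash
python3 -c "
from h import *
p,y=tool()
S=grab('side','side5');T=grab('top','top5')
a=cv2.imread('pics/side5.png')[70:230,150:310]
b=cv2.imread('pics/top5.png')[160:320,80:240]
cv2.imwrite('pics/c5.png',cv2.resize(np.hstack([a,b]),None,fx=2.5,fy=2.5,interpolation=2))
"
```

```text
t 9.025 tcp [0.4681 0.2083 0.2246] jawyaw 170.71 z [-0.004  0.    -1.   ] q [ 0.26  0.2  -0.12  1.25  0.   -1.15] F [-1.23  0.46 -2.93] gap 0.0172
```

View pics/c5.png

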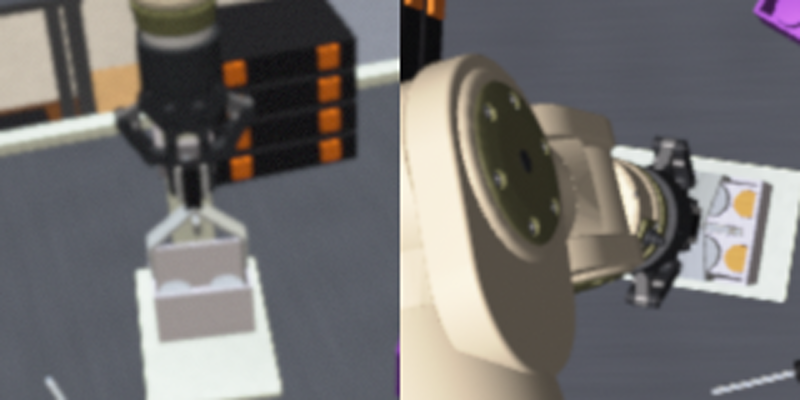

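Emit:
step_arm(
  series=[
    [[0,0,-0.2],0,255],
    [[0,0,-0.4],0,255],
    [[0,0,-0.6],0,255],
    [[0,0,-0.8],0,255],
    [[0,0,-0.8],0,255],
  ],
)

```text
clock: 9.75
tcp_pos: [0.4681, 0.2083, 0.2166]
orientation: [-0.002, -0.648, 0.762, 0.002]
wrist_force: [-0.8, -0.5, -1.9]
finger_gap: 0.0177
```

Emit:
step_arm(
  series=[
    [[0,0,-0.2],0,255],
    [[0,0,-0.4],0,255],
    [[0,0,-0.4],0,255],
  ],
)

```text
clock: 10.12
tcp_pos: [0.4681, 0.2083, 0.2125]
orientation: [-0.002, -0.648, 0.762, 0.002]
wrist_force: [-0.8, -0.6, -1.2]
finger_gap: 0.0171
```

Emit:
step_arm(
  series=[
    [[0,0,0],0,255],
  ],
)

```text
clock: 10.25
tcp_pos: [0.4681, 0.2083, 0.2125]
orientation: [-0.002, -0.648, 0.762, 0.002]
wrist_force: [-0.2, -1.0, -0.2]
finger_gap: 0.0174
```

Emit:
step_arm(
  series=[
    [[0,0,0],0,255],
  ],
)

```text
clock: 10.38
tcp_pos: [0.4681, 0.2083, 0.2126]
orientation: [-0.002, -0.648, 0.762, 0.002]
wrist_force: [-1.0, -0.0, -0.7]
finger_gap: 0.0177
```

Emit:
step_arm(
  series=[
    [[0,0,0],0,255],
  ],
)

```text
clock: 10.5
tcp_pos: [0.4681, 0.2083, 0.2126]
orientation: [-0.002, -0.648, 0.762, 0.002]
wrist_force: [-1.2, -0.1, -0.5]
finger_gap: 0.0174
```

Emit:
step_arm(
  series=[
    [[0,0,-0.2],0,255],
    [[0,0,-0.4],0,255],
    [[0,0,-0.4],0,255],
  ],
)

```text
clock: 10.88
tcp_pos: [0.4681, 0.2083, 0.2085]
orientation: [-0.002, -0.648, 0.762, 0.002]
wrist_force: [0.1, -0.4, -0.2]
finger_gap: 0.0173
```

Emit:
step_arm(
  series=[
    [[0,0,0],0,255],
  ],
)

```text
clock: 11.0
tcp_pos: [0.4681, 0.2083, 0.2085]
orientation: [-0.002, -0.648, 0.762, 0.002]
wrist_force: [-0.2, -0.2, -0.7]
finger_gap: 0.0169
```

Emit:
step_arm(
  series=[
    [[0,0,0],0,255],
  ],
)

```text
clock: 11.12
tcp_pos: [0.4681, 0.2083, 0.2085]
orientation: [-0.002, -0.648, 0.762, 0.002]
wrist_force: [-0.1, -0.2, -0.5]
finger_gap: 0.017
```

```bash
python3 -c "
from h import *
p,y=tool()
S=grab('side','side6');T=grab('top','top6')
a=cv2.imread('pics/side6.png')[90:230,160:300]
cv2.imwrite('pics/c6.png',cv2.resize(a,None,fx=4,fy=4,interpolation=2))
"
```

```text
t 11.125 tcp [0.4681 0.2083 0.2085] jawyaw 170.71 z [-0.004  0.    -1.   ] q [ 0.26  0.2  -0.16  1.22  0.   -1.15] F [-0.12 -0.2  -0.53] gap 0.017
```

View pics/c6.png

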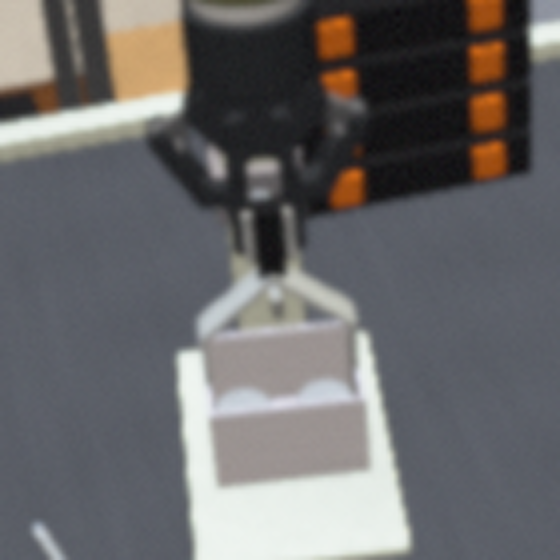

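Emit:
step_arm(
  series=[
    [[0,0,-0.2],0,255],
    [[0,0,-0.2],0,255],
    [[0,0,-0.2],0,190],
    [[0,0,-0.2],0,150],
    [[0,0,-0.2],0,100],
  ],
  newtons=25,
)

```text
clock: 11.85
tcp_pos: [0.4683, 0.2084, 0.2067]
orientation: [-0.001, -0.648, 0.762, 0.002]
wrist_force: [0.8, 0.9, 0.0]
finger_gap: 0.0512
```

Emit:
step_arm(
  series=[
    [[0,0,0],0,80],
    [[0,0,0],0,80],
    [[0,0,0],0,80],
    [[0,0,0],0,80],
  ],
)

```text
clock: 12.35
tcp_pos: [0.4683, 0.2084, 0.2066]
orientation: [-0.001, -0.648, 0.762, 0.002]
wrist_force: [0.6, -0.3, 0.8]
finger_gap: 0.0583
```

```bash
python3 -c "
from h import *
p,y=tool()
S=grab('side','side7')
a=cv2.imread('pics/side7.png')[90:230,160:300]
cv2.imwrite('pics/c7.png',cv2.resize(a,None,fx=4,fy=4,interpolation=2))
"
```

```text
t 12.35 tcp [0.4683 0.2084 0.2066] jawyaw 170.71 z [-0.004  0.001 -1.   ] q [ 0.26  0.2  -0.16  1.21  0.   -1.15] F [ 0.63 -0.3   0.83] gap 0.0583
```

View pics/c7.png

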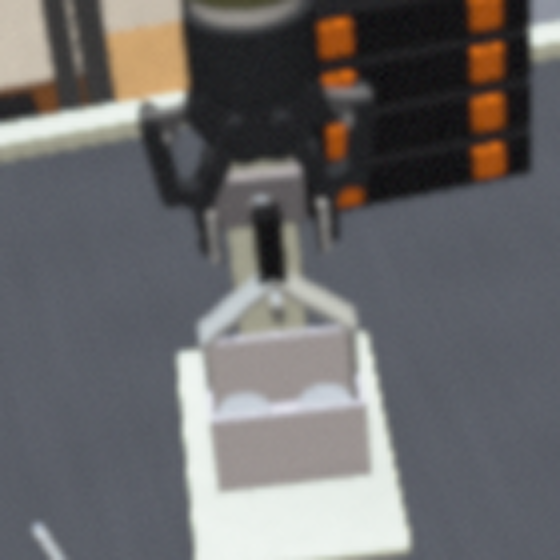

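Released: the post (crop 267,240) stands free between the fingers at (212,240) and (325,220). I go straight up.

Emit:
step_arm(
  series=[
    [[0,0,1.5],0,80],
    [[0,0,4],0,80],
    [[0,0,7],0,80],
    [[0,0,10],0,80],
    [[0,0,12],0,80],
  ],
)

```text
clock: 13.02
tcp_pos: [0.4687, 0.2085, 0.3294]
orientation: [-0.0, -0.648, 0.762, 0.001]
wrist_force: [-0.1, 0.9, -0.5]
finger_gap: 0.0587
```

Emit:
step_arm(
  series=[
    [[-2,-5,0.5],0,80],
    [[-3,-10,0.5],0,80],
    [[-4,-15,0.5],0,80],
    [[-5,-20,0.5],0,80],
    [[-6,-25,0.5],0,80],
  ],
)

```text
clock: 13.65
tcp_pos: [0.4083, -0.043, 0.3358]
orientation: [0.001, -0.648, 0.762, -0.0]
wrist_force: [0.9, 0.2, -0.5]
finger_gap: 0.0585
```

Emit:
step_arm(
  series=[
    [[0,-5,0],0,80],
    [[0,-10,0],0,80],
    [[0,-15,0],0,80],
    [[0,-15,0],0,80],
    [[0,-15,0],0,80],
  ],
)

```text
clock: 14.28
tcp_pos: [0.4081, -0.1927, 0.3364]
orientation: [0.001, -0.647, 0.762, -0.0]
wrist_force: [0.0, 0.1, 0.4]
finger_gap: 0.0586
```

```bash
python3 -c "
from h import *
p,y=tool()
S=grab('side','side8');T=grab('top','top8')
a=cv2.imread('pics/side8.png')[90:230,160:300]
b=cv2.imread('pics/top8.png')[180:320,80:220]
cv2.imwrite('pics/c8.png',cv2.resize(np.hstack([a,b]),None,fx=2.8,fy=2.8,interpolation=2))
"
```

```text
t 14.275 tcp [ 0.4081 -0.1927  0.3364] jawyaw 170.69 z [ 0.001  0.001 -1.   ] q [-0.62  0.06 -0.01  1.5   0.   -2.03] F [0.02 0.09 0.44] gap 0.0586
```

View pics/c8.png

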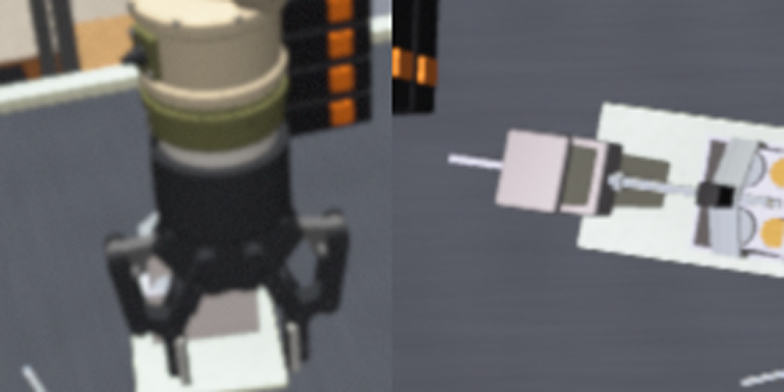

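View pics/top8.png

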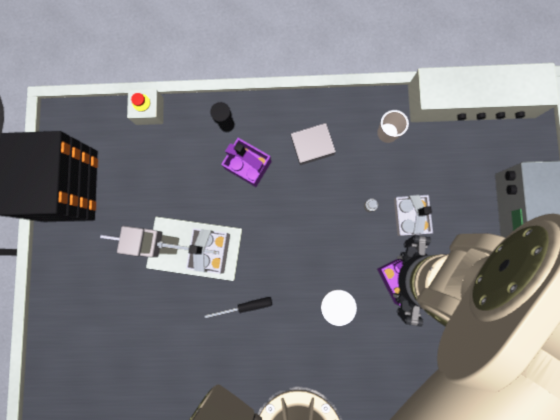

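View pics/side8.png

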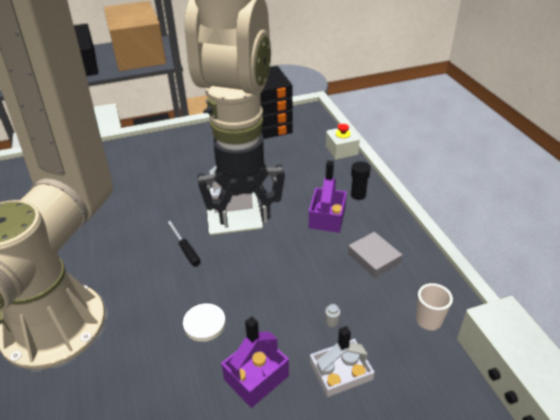

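Objective (332,315) and shallow carrier (342,365) are unmoved. The arm blocks the side view of the hook, so I shift it clear and measure.

Emit:
step_arm(
  series=[
    [[-3,-3,0],0,80],
    [[-6,-6,0],0,80],
    [[-9,-9,0],0,80],
    [[-12,-12,0],0,80],
    [[-14,-14,0],0,80],
  ],
)

```text
clock: 15.0
tcp_pos: [0.2678, -0.3317, 0.3368]
orientation: [0.001, -0.649, 0.761, -0.001]
wrist_force: [0.7, 0.1, -0.5]
finger_gap: 0.0582
```

Emit:
step_arm(
  series=[
    [[-2,-2,0],0,80],
    [[-2,-2,0],0,80],
    [[-2,-2,0],0,80],
    [[-2,-2,0],0,80],
    [[-2,-2,0],0,80],
  ],
)

```text
clock: 15.62
tcp_pos: [0.2484, -0.3511, 0.3369]
orientation: [0.001, -0.649, 0.761, -0.001]
wrist_force: [-0.6, -0.7, 0.2]
finger_gap: 0.0587
```

```bash
python3 -c "
from h import *
p,y=tool()
S=grab('side','side9');T=grab('top','top9')
a=cv2.imread('pics/side9.png')[90:230,170:290]
b=cv2.imread('pics/top9.png')[195:285,100:250]
cv2.imwrite('pics/c9.png',cv2.resize(a,None,fx=4,fy=4,interpolation=2))
cv2.imwrite('pics/d9.png',cv2.resize(b,None,fx=5,fy=5,interpolation=2))
"
```

```text
t 15.625 tcp [ 0.2484 -0.3511  0.3369] jawyaw 170.98 z [ 0.002 -0.    -1.   ] q [-1.14  0.02 -0.05  1.5   0.   -2.56] F [-0.64 -0.75  0.19] gap 0.0587
```

View pics/c9.png

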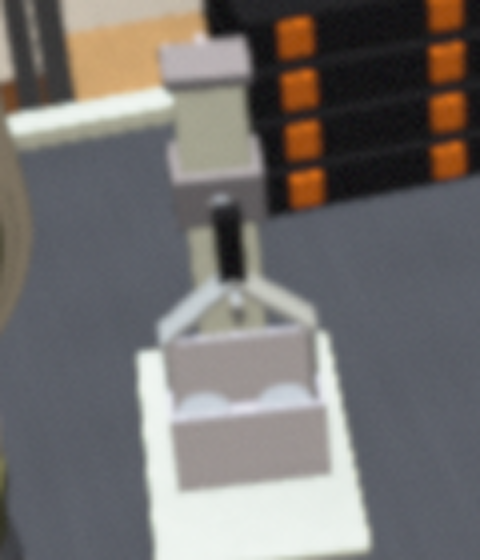

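View pics/d9.png

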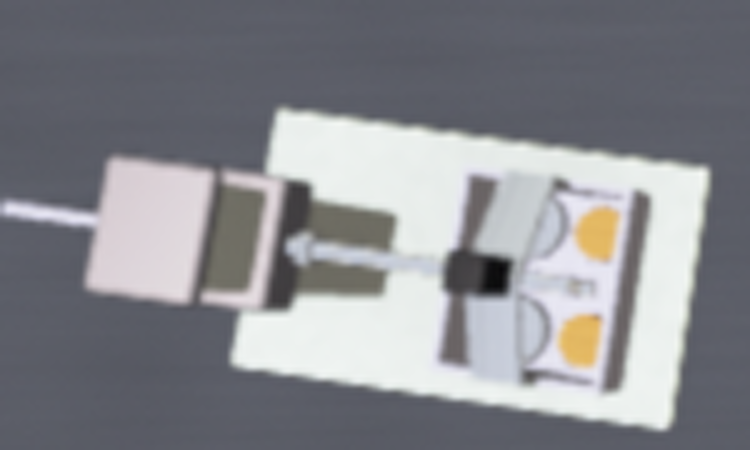

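Emit:
step_arm(
  series=[
    [[0,0,0],0,80],
    [[0,0,0],0,80],
    [[0,0,0],0,80],
    [[0,0,0],0,80],
  ],
)

```text
clock: 16.23
tcp_pos: [0.2482, -0.3513, 0.3369]
orientation: [0.001, -0.649, 0.761, -0.001]
wrist_force: [-0.3, -0.4, -0.8]
finger_gap: 0.0588
```

```bash
python3 -c "
from h import *
S=load('side9');T=load('top9')
S2=grab('side','side10');T2=grab('top','top10')
print('diff',np.abs(S['frame'][90:230,200:290].astype(int)-S2['frame'][90:230,200:290]).mean(),np.abs(S['frame'][230:,300:540].astype(int)-S2['frame'][230:,300:540]).mean())
pt=tri(S,(170+228/4,90+203/4),T,(100+462/5,195+270/5));print('post top',pt)
# box front-rim corners (outer): side and top
L=tri(S,(170+172/4,90+411/4),T,(100+605/5,195+391/5));R=tri(S,(170+328/4,90+403/4),T,(100+636/5,195+190/5));print(L,R)
b=onz(S,170+180/4,90+490/4,L[0][2]-.06);b2=onz(S,170+330/4,90+473/4,R[0][2]-.06);print('bottom',b,b2)
ctr=(L[0]+R[0])/2;d=R[0]-L[0];d/=np.linalg.norm(d);n=np.array([-d[1],d[0],0]);c=ctr+.042*n;print('rim centre',c)
a=pt[0]-c;print('axis',a,np.linalg.norm(a),'tilt',np.arccos(a[2]/np.linalg.norm(a)))
bail=c+a*(67/124);print('bail',bail)
yv=np.array([.165,.986]);xv=np.array([.986,-.165]);e=bail[:2]-[.468,.2065];print('dx,dy',e@xv,e@yv)
"
```

```text
diff 1.1113756613756614 0.9184649122807017
post top (array([0.46965737, 0.20788071, 0.24572728]), np.float64(0.0023125690546361884))
(array([0.41439473, 0.17085946, 0.12906587]), np.float64(0.0017165971546872095)) (array([0.50980426, 0.15740164, 0.11897926]), np.float64(0.0025031854698448286))
bottom [0.4128571  0.16581709 0.06906587] [0.50985366 0.16043934 0.05897926]
rim centre [0.46793378 0.20549285 0.12402257]
axis [0.00172359 0.00238785 0.12170471] 0.12174033949107838 tilt 0.024192610671567475
bail [0.46886507 0.20678306 0.18978237]
dx,dy 0.0008062562979133836 0.00042183867130453454
```

```bash
python3 -c "
from workcell import env
print(env.hand_in())"
```

```text
the job is handed in; nothing more can be done
None
```

The deep carrier is hanging by its bail on the hook of the spring scale, and the job was handed in at about 16 s of the 53 s allowed. I picked it out by its post top, which measured about 0.187 m high. I gripped the post and turned the carrier about 10° to line up with the rod. I passed the bail over the hook tip and let it down in small steps until almost no load was left on the wrist. Then I released it and moved the arm well clear. `hand_in` gives no verdict, so these are my own last checks:

| Check | Measured | Limit |
|---|---|---|
| Bail sideways from saddle | about 1 mm | 12 mm |
| Bail along the rod | about 0.5 mm | 30 mm outward to 50 mm inward |
| Bail height | about 0.190 m, so the hook has sunk about 35 mm | 12 to 60 mm |
| Stillness | two side views about 0.7 s apart differ only at noise level | at rest |
| Shallow carrier and objective | same pixels as at the start | within 40 mm |

- **Pointer speed:** I could not read it directly. In contact with the hook the carrier was lowered at no more than about 0.04 m/s.
- **Disagreement:** The line from the rim's centre to the post top gives a tilt of only 0.02 rad. The two front rim corners differ in height by 10 mm, which would mean about 0.1 rad of tilt. I put this down to reading blurred corners in the top view. Both values are under the 0.2 rad limit.

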